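# Draw the free dovetailed tile out of the trivet

## Task

Of the three dovetailed wooden tiles of the trivet usually only one is free; the others are held down by a catch hidden inside, which cannot be seen. Find a free tile by tugging gently at the ribs, without lifting, tipping or shoving the trivet, draw that one straight up from between its neighbours and lay it gently, rib up, wholly on the cutting board. Leave the other tiles seated and the things around where they are.

Things in the scene. Friction and masses are not known exactly. Their poses are not given: they have to be found in the camera images.
- trivet: heavy loose tray, 1.6 kg, 86 x 192 mm: steel base 6 mm thick, dark wooden end blocks at +y and -y and a dark rail along +x, all 30 mm high. Three tiles lie in a row along y between the blocks, dovetailed into them and one another with 1 mm of play, tops level with the rail. Origin: underside, below the middle tile's centre; x toward the rail, y along the row, z up
- rail (a point): middle of the rail's top, 41 mm to +x of the trivet's origin, 30 mm up. A catch hidden inside holds down all but one tile (sometimes one only); where it stands differs every time. A held tile gives about 2 mm, then stops hard; a pull of 9 N (end tile) to 16 N (middle one) on it begins to lift the trivet. A free tile needs little more than its weight, 1 to 2 N
- tile_1: one of three identical wooden tiles, 64 (x) x 49 (y) x 24 mm, with a central gripping rib on top (54 mm long along x, 12 mm wide, 20 mm high, top 44 mm above the underside), a dovetail tail 8 mm long at +y, a socket at -y; 0.12 kg. Origin: centre of the underside. At the start it lies in the trivet's +y place, 50 mm to +y of the middle one, its underside 6 mm above the trivet's
- tile_2: one of three identical wooden tiles, 64 (x) x 49 (y) x 24 mm, with a central gripping rib on top (54 mm long along x, 12 mm wide, 20 mm high, top 44 mm above the underside), a dovetail tail 8 mm long at +y, a socket at -y; 0.12 kg. Origin: centre of the underside. At the start it lies in the trivet's middle place, its underside 6 mm above the trivet's
- tile_3: one of three identical wooden tiles, 64 (x) x 49 (y) x 24 mm, with a central gripping rib on top (54 mm long along x, 12 mm wide, 20 mm high, top 44 mm above the underside), a dovetail tail 8 mm long at +y, a socket at -y; 0.12 kg. Origin: centre of the underside. At the start it lies in the trivet's -y place, 50 mm to -y of the middle one, its underside 6 mm above the trivet's
- board: small walnut cutting board lying flat, 160 (x) x 250 (y) x 18 mm, loose. Origin: centre of its underside, the top is 18 mm above it
- matchbox: bystander: matchbox lying flat, 36 x 53 x 15 mm; origin: centre of the underside
- olive_jar: bystander: jar of olives with a red lid, 62 mm across, 86 mm high; origin: centre of the underside
- jigger_gold: bystander: gold-coloured double-ended jigger, 43 mm across, 95 mm high, standing between trivet and board; origin: centre of the underside
Not all that is in view belongs to the job. Leave any pink or purple look-alike of the tile_3 alone.

How it is judged:
By the outcome, as a careful person would: the job done as asked, in the order asked, and still so for the second after the job is handed in, with the robot touching nothing.
It also fails if it takes over 67 s, if anything falls off the work surface, if the arm or the gripper's body presses on something with over 40 N, if the wrist force passes 120 N, or if a joint passes its speed limit or range.

## Robot

A 6-joint arm with a two-finger parallel gripper is mounted at the origin on a cart in front of the work surface, level with it; the furniture and walls round the work are solid. World frame = base frame: x ahead of the robot, y to its left, z up, the work surface at z = 0. Lengths are in m, angles in rad, forces in N, time in s.
With the tool pointing down it reaches from about 0.275 to 1 m from the base axis. Payload 8.4 kg.
Tool frame: the origin (TCP) lies on the centre line of the jaws, within the pads' length; the fingertips stand 17 mm ahead of it and the grasp point (between the pads) lies 2 mm behind it (bot.tcp_to_tips is the z of the fingertips in the tool frame, in m); z points along the fingers, y is the line along which they close (so a half turn about z gives the same grasp; the last joint's range is limited). The gripper opens to 85 mm and grips with 20 to 120 N. Pads are 22 mm wide; open, the fingers measure 114 mm over their backs; the gripper's body (76 mm by 85 mm) begins 54 mm behind the grasp point. The pads swing forward as they close: fully open they stand 13 mm farther back than shut.
Start: joints at [-1.185, 0.353, 1.633, -0, 1.155, -0.002], TCP at [0.236, -0.579, 0.248] pointing down, gripper open.
Joint ranges: [-2.63, 2.63], [-0.92, 2.1], [0.06, 2.66], [-1.3, 4.44], [0, 2.69], [-3.02, 3.02]. Speed limits (rad/s): [2.22, 2.22, 2.79, 3.14, 3.14, 3.14].

## Interface

Orientations are given as a unit quaternion [x, y, z, w].
In Python, from workcell import bot, hand, kinematics, get_obs, vision, hand_in gives the robot as it stands. The module is installed in compiled form; this text tells all that it offers. Calls block until the motion is done:
- bot.reach(position, orientation): joint-space move of the TCP to a pose.
- bot.servo_line(position, ori=None, velocity=0.15): straight line of the TCP; ori=None keeps the orientation; velocity is the mean speed in m/s.
- bot.goto_joints(angles): joint-space move.
- hand.move_gripper(opening, strength=None): finger opening in m; strength is the grip in N (None keeps the last); returns when the fingers have stopped.
- bot.dwell(seconds).
- kinematics.solve_ik(position, orientation): joint angles nearest the present ones, or None.
- get_obs(): the state.
- vision.read_camera(name): name is "scene" or "top"; returns a dict with "frame" (420x560x3 uint8, red, green, blue), "intrinsics" (3x3 intrinsics, pixels), "view" (4x4, takes a point from world to camera coordinates). Camera axes: x right, y down, z forward; pixel columns grow to the right and rows downward; lengths in m; the calibration is good to about 2 mm. A picture is of the moment at which its call begins. There is no depth.
A pose or a line that the arm cannot do raises bot.IKError and nothing moves.
- hand_in(): hands the job in; it is judged then, once.
The state is a dict: "time_s": time; "joint_pos": joint angles; "joint_vel": joint speeds; "joint_efforts": joint torques, N m; "position": TCP position; "orientation": TCP orientation; "wrist_force": force on the tool from outside, world axes, zero at the start; "ft_torque": the same for the moment, N m; "gripper_width": finger opening in m; "grip_force": force on a finger pad.
Only numpy, scipy, OpenCV 4.12 (cv2) and the standard library are available. Lean on these libraries where they do the work, as an engineer would, in place of code of your own. Each camera call takes 0.05 s, during which the arm holds its last target. There are 200 camera calls.

## Working session

There is one attempt and no reset: what is moved stays moved. The work goes in short steps, each a Python script; the robot and the scene stay as the last script left them, time stands still between calls to the robot, and variables do not carry over. Pictures are saved under pics/ and viewed, at most 10 in all, crops included, and the job is handed in when it is done.

```bash
mkdir -p pics
python3 - <<'E'
from workcell import vision,get_obs
import cv2,numpy as np
for n in("scene","top"):
    d=vision.read_camera(n); cv2.imwrite(f"pics/{n}0.png",d["frame"][:,:,::-1]); np.savez(f"{n}0.npz",**d)
    print(d["intrinsics"].tolist(),np.round(d["view"],4).tolist())
o=get_obs();print(o["orientation"],o["time_s"],o["wrist_force"])
E
```

```text
[[394.9581106533158, 0.0, 279.37257120419343], [0.0, 394.9581106533158, 205.9733870359691], [0.0, 0.0, 1.0]] [[0.4647, -0.8853, 0.0172, -0.5012], [-0.4901, -0.2733, -0.8277, 0.2402], [0.7375, 0.3762, -0.5609, 0.8898], [0.0, 0.0, 0.0, 1.0]]
[[457.27164578236193, 0.0, 281.94686295165883], [0.0, 457.27164578236193, 214.9747002735122], [0.0, 0.0, 1.0]] [[-0.0446, -0.999, 0.0012, -0.245], [-0.9754, 0.0433, -0.2163, 0.5365], [0.216, -0.0108, -0.9763, 1.538], [0.0, 0.0, 0.0, 1.0]]
[ 9.81259879e-01  1.92687967e-01 -1.19211069e-04 -6.18443190e-04] 0.1 [ 0.28891933 -0.56440889 -0.1127581 ]
```

View pics/scene0.png

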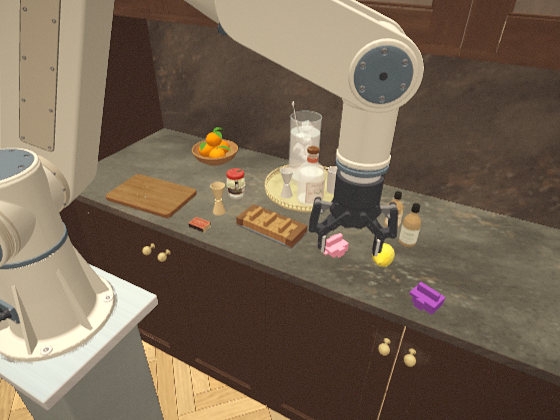

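View pics/top0.png

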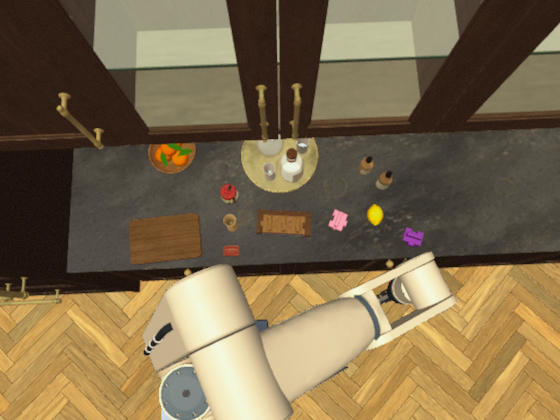

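Scene view: trivet at (271,224), board (152,194), jigger (218,198), jar (235,183), matchbox (200,224). Pink (335,245) and purple (428,297) are look-alikes. Top view: trivet (284,222), board (165,239). Next, an enlarged crop of both.

Run:
```python
import cv2,numpy as np
a=cv2.imread("pics/scene0.png")[195:250,225:315]; b=cv2.imread("pics/top0.png")[195:250,240:330]
f=lambda i:cv2.resize(i,None,fx=8,fy=5.4*1.0,interpolation=cv2.INTER_CUBIC)
f=lambda i:cv2.resize(i,None,fx=5.4,fy=5.4,interpolation=cv2.INTER_CUBIC)
cv2.imwrite("pics/crop.png",np.vstack([f(a),f(b)]))
```

```text
(no output)
```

View pics/crop.png

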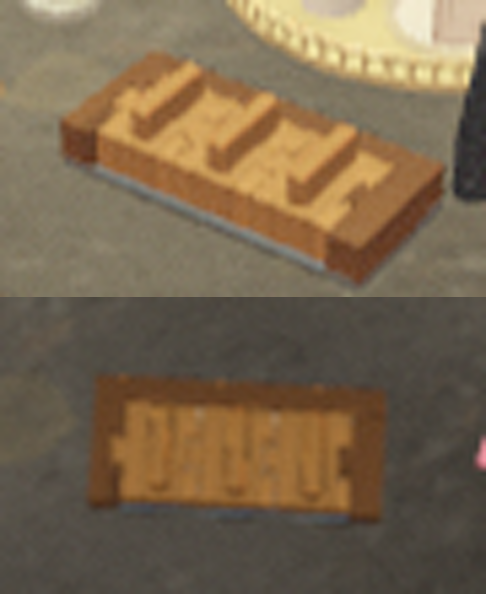

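Crop: the rail is on the far side (+x world). The tail pokes into the left block, so trivet +y points left in the top view. Ribs run along x. The wooden trivet is the one meant, not the pink/purple look-alikes. Now the corners.

```bash
cat > h.py <<'E'
import numpy as np,cv2
def cast(n,uv,z,f=None):
    d=f or np.load(n+"0.npz"); K,V=d["intrinsics"],d["view"]; R,t=V[:3,:3],V[:3,3]; c=-R.T@t
    uv=np.atleast_2d(uv).astype(float); r=(R.T@np.linalg.inv(K)@np.c_[uv,np.ones(len(uv))].T).T
    return (c+r*((z-c[2])/r[:,2])[:,None])[:,:2]
def fit(m,w): # 2D rigid model->world
    m,w=np.array(m),np.array(w); mc,wc=m.mean(0),w.mean(0); A,B=m-mc,w-wc
    th=np.arctan2((A[:,0]*B[:,1]-A[:,1]*B[:,0]).sum(),(A*B).sum()); c,s=np.cos(th),np.sin(th); R=np.array([[c,-s],[s,c]])
    t=wc-R@mc; return t,th,np.linalg.norm(m@R.T+t-w,axis=1)
E
python3 - <<'E'
from h import *
np.set_printoptions(precision=4,suppress=True)
s=lambda p:[(225+(x+.5)/5.4-.5,195+(y+.5)/5.4-.5) for x,y in p]
t=lambda p:[(240+(x+.5)/5.4-.5,195+(y-297+.5)/5.4-.5) for x,y in p]
S=cast("scene",s([(192,66),(137,116),(270,97),(213,148),(350,128),(295,180)]),.05)
print("scene ribs",S.reshape(3,2,2).mean(1).tolist())
xm=[27,-27]; ribs=[(x/1e3,y/1e3) for y in(50,0,-50) for x in xm]
print(fit(ribs,S))
C=cast("scene",s([(152,52),(445,166),(358,250),(62,122)]),.03)
T=cast("top",t([(97,377),(388,393),(380,521),(88,505)]),.03)
m=[(.043,.096),(.043,-.096),(-.043,-.096),(-.043,.096)]
print("scene top face",fit(m,C)); print("top top face",fit(m,T))
im=np.load("top0.npz")["frame"]; hsv=cv2.cvtColor(im,cv2.COLOR_RGB2HSV)
for nm,roi,z,th in [("board",(120,205,90,65),.018,90),("trivet",(245,200,80,48),.03,90),("jig",(220,210,20,24),.05,70),("jar",(215,178,28,28),.086,120),("match",(218,240,26,20),.015,110)]:
    x,y,w,h=roi; M=(hsv[y:y+h,x:x+w,1]>th).astype(np.uint8)
    c=max(cv2.findContours(M,0,2)[0],key=cv2.contourArea); r=cv2.minAreaRect(c); b=cv2.boxPoints(r)+[x,y]
    print(nm,np.round(b,1).tolist(),"c",cast("top",b.mean(0),z)); print(cast("top",b,z).tolist() if nm in("board","trivet") else "")
E
```

```text
scene ribs [[0.4988009372778881, -0.22400855223544752], [0.493562510482483, -0.27412216341808043], [0.48952080006429655, -0.3240772166560033]]
(array([ 0.494 , -0.2741]), np.float64(-0.08340604238717027), array([0.0019, 0.0011, 0.0002, 0.0009, 0.0003, 0.0004]))
scene top face (array([ 0.5022, -0.2742]), np.float64(-0.09972856777033315), array([0.0019, 0.0004, 0.0011, 0.0021]))
top top face (array([ 0.5032, -0.2739]), np.float64(-0.10198707939041482), array([0.0003, 0.0005, 0.001 , 0.0003]))
board [[125.3, 219.9], [197.9, 211.5], [203.1, 256.5], [130.4, 264.9]] c [[0.4684 0.1515]]
[[0.5409013206916948, 0.2911646765892748], [0.56016128489934, 0.03170717720752414], [0.3971503218922915, 0.014291799968729646], [0.37897729549891757, 0.2683082831414869]]
trivet [[255.6, 232.9], [257.1, 208.1], [311.7, 211.5], [310.2, 236.3]] c [[ 0.505  -0.2738]]
[[0.4708348134099109, -0.17310947611319882], [0.5605602848252627, -0.18153456810673757], [0.5394554015501767, -0.3754668494737057], [0.4501148842658794, -0.3647437502958373]]
jig [[220.2, 217.8], [231.3, 210.5], [241.6, 225.9], [230.5, 233.3]] c [[ 0.5102 -0.0892]]

jar [[220.0, 184.0], [236.0, 184.0], [236.0, 200.0], [220.0, 200.0]] c [[ 0.6089 -0.0849]]

match [[224.0, 245.0], [238.0, 245.0], [238.0, 255.0], [224.0, 255.0]] c [[ 0.4162 -0.0838]]
```

```bash
cat > r.py <<'E'
import numpy as np
from workcell import bot,hand,kinematics,get_obs,vision,hand_in
np.set_printoptions(precision=3,suppress=True)
YAW=-0.10; P0=np.array([.4955,-.2738]); Y=np.array([-np.sin(YAW),np.cos(YAW)])
Q=[np.cos(YAW/2),np.sin(YAW/2),0,0]; ZG=.050
def force(n=4):
    f=[]
    for _ in range(n): bot.dwell(.03); f.append(get_obs()["wrist_force"])
    return np.mean(f,0)
def line(p,v=.1): bot.servo_line(list(p),ori=Q,velocity=v)
def grip(p):
    """close stepwise on the rib under TCP xy p, recentring on one-sided contact"""
    b=force(); p=np.array(p,float)
    for w in np.arange(.022,.0115,-.001):
        hand.move_gripper(w,20); o=get_obs(); f=force(2)-b; fy=f[:2]@Y
        if abs(fy)>.8 and o["gripper_width"]>.0125:
            d=np.sign(fy)*(o["gripper_width"]-.012)/2; p+=d*Y; line([*p,ZG],.02)
            print("recentre w %.4f fy %.2f d %.4f"%(o["gripper_width"],fy,d))
    hand.move_gripper(.008,30); f=force()-b; o=get_obs()
    print("gripped",o["gripper_width"],o["grip_force"],"df",f,"t",o["time_s"]); return p
def tug(p,lim=4.,top=.006):
    b=force(); z0=get_obs()["position"][2]; dz=0; log=[]
    while dz<top:
        dz+=.0004; line([*p,z0+dz],.02); f=force(2)-b; log.append(-f[2])
        if -f[2]>lim: break
    free=dz>=top-1e-9
    print("free" if free else "held","dz %.4f"%dz,"actual %.4f"%(get_obs()["position"][2]-z0),np.array(log),"t",get_obs()["time_s"])
    return free,z0
E
python3 - <<'E'
from r import *
hand.move_gripper(.034,20)
bot.reach([*P0,.15],Q); line([*P0,.075],.15); print(force(), get_obs()["time_s"]); line([*P0,ZG],.05)
p=grip(P0); print(p-P0)
free,z0=tug(p)
if not free: line([*p,z0],.02); hand.move_gripper(.034)
print(get_obs()["time_s"],force())
d=vision.read_camera("scene")
import cv2; cv2.imwrite("pics/s1.png",cv2.resize(d["frame"][150:270,190:350,::-1],None,fx=4,fy=4))
E
```

```text
[ 0.095  0.176 -0.014] 2.9583
gripped 0.011426757892179382 30.37267506122589 df [0.316 0.993 2.182] t 7.2667
[0. 0.]
held dz 0.0004 actual 0.0002 [4.131] t 7.7167
8.3167 [-0.041 -0.197 -0.25 ]
```

View pics/s1.png

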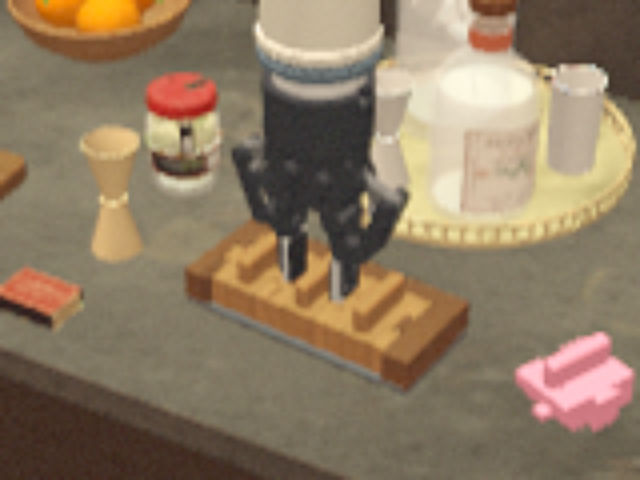

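Grasp is centred on the middle rib and the trivet hasn't moved. The tug wasn't conclusive: closing added a 2 N preload that my baseline absorbed. I'll repeat it against the unloaded baseline.

```bash
python3 - <<'E'
s=open('r.py').read()
s=s.replace("def tug(p,lim=4.,top=.006):\n    b=force(); ","def tug(p,b,lim=5.,top=.005):\n    ")
open('r.py','w').write(s)
E
python3 - <<'E'
from r import *
b=force(); hand.move_gripper(.013,20); f=force(2)-b; hand.move_gripper(.008,30); print(f,force(2)-b)
free,z0=tug(P0,b)
if not free: line([*P0,z0],.02); hand.move_gripper(.034)
print(get_obs()["time_s"],force())
E
```

```text
[ 0.08   0.153 -0.716] [-0.405 -0.111  1.833]
held dz 0.0024 actual 0.0023 [1.278 1.349 2.337 0.886 1.057 5.164] t 11.2167
11.8333 [0.186 0.587 0.235]
```

The middle tile gave 2 mm and then stopped hard, so it's held. Next, tile_1.

```bash
cat > t.py <<'E'
import sys; from r import *
k=float(sys.argv[1]); p=P0+k*.05*Y
c=get_obs()["position"]; line([*c[:2],.075],.1); line([*p,.075],.12); b=force(); line([*p,ZG],.06)
p=grip(p); free,z0=tug(p,b)
if not free: line([*p,z0],.02); hand.move_gripper(.034)
print(p.tolist(),z0,get_obs()["time_s"],force(2))
E
python3 t.py 1
```

```text
gripped 0.011542157062106824 30.500061213970184 df [-0.491  1.308  2.635] t 17.2917
free dz 0.0052 actual 0.0052 [1.403 2.152 1.616 2.388 1.62  2.107 1.824 1.779 1.709 2.243 1.291 1.505
 1.686] t 21.4083
[0.5004916708323414, -0.22404979173609868] 0.05007700276039651 21.4083 [-0.646 -0.23  -1.133]
```

tile_1 is free: steady at about 1.7 N over 5 mm. Drawing it up and carrying it over.

Run:
```python
from r import *
import cv2
p=np.array([.50049,-.22405]); z=get_obs()["position"][2]; w=[]
while z<.085: z+=.005; line([*p,z],.04); w.append(-get_obs()["wrist_force"][2])
print(np.array(w)); line([*p,.20],.15)
d=vision.read_camera("scene"); cv2.imwrite("pics/s2.png",cv2.resize(d["frame"][100:270,90:350,::-1],None,fx=3,fy=3))
o=get_obs(); print(o["gripper_width"],o["time_s"],force())
bt=[.468,.15]; line([*bt,.20],.18); line([*bt,.075],.12); print(force(),get_obs()["time_s"])
```

```text
[1.439 1.128 0.777 0.637 0.835 0.968]
0.010858214715681698 24.0917 [ 0.117  0.508 -1.11 ]
[ 0.067  0.219 -1.564] 27.7833
```

View pics/s2.png

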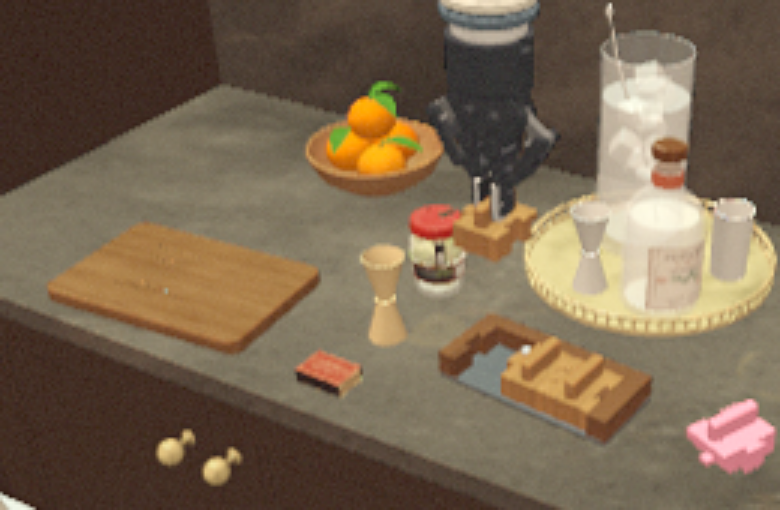

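The tile hangs level, and the other two tiles and everything around are in place. Lowering it.

Run:
```python
from r import *
import cv2
bt=[.468,.15]; b=force(6)[2]; z=.065; line([*bt,z],.04)
while z>.058:
    z-=.0005; line([*bt,z],.015); f=force(2)[2]-b
    if f>1.2: break
print("touch z",z,f)
for w in(.0125,.014,.018,.034): hand.move_gripper(w,20)
print(force()); line([*bt,.16],.1); c=get_obs(); print(c["time_s"],force())
bot.reach([.42,-.1,.25],Q)
for n in("scene","top"):
    d=vision.read_camera(n); np.savez(n+"F.npz",**d); im=d["frame"][:,:,::-1]
    im=im[100:270,90:350] if n=="scene" else im[140:290,100:360]
    cv2.imwrite(f"pics/{n}F.png",cv2.resize(im,None,fx=3,fy=3))
print(get_obs()["time_s"])
```

```text
touch z 0.062 2.694006407850334
[-0.063  0.094  0.138]
32.5 [0.048 0.145 0.238]
33.7833
```

View pics/sceneF.png

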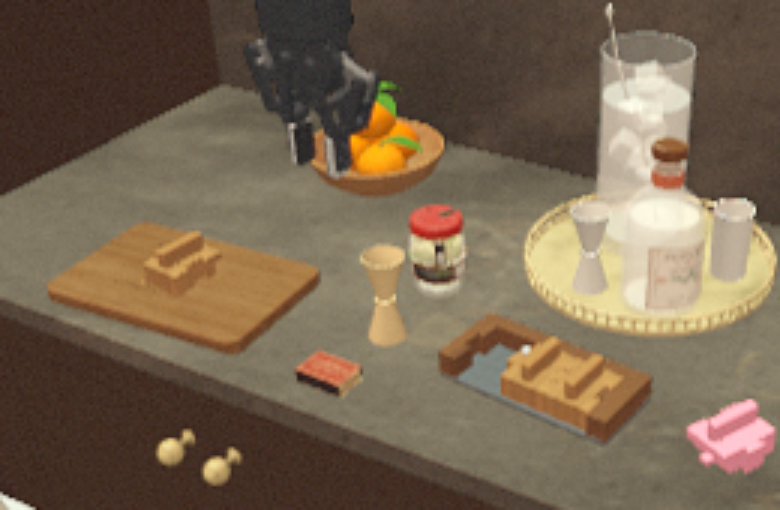

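View pics/topF.png

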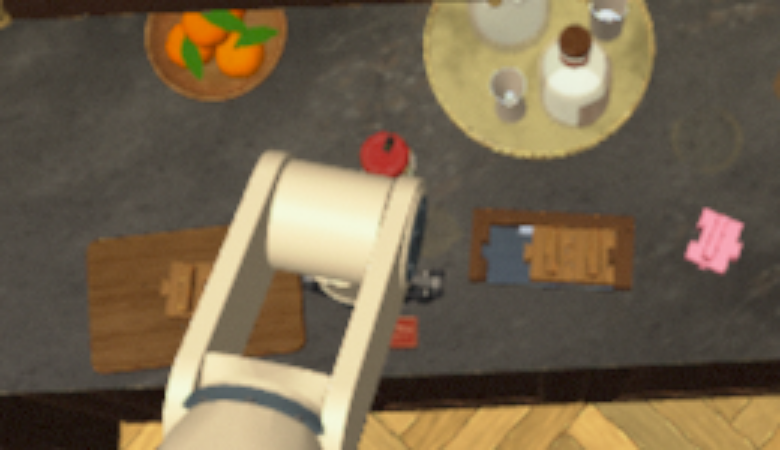

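The tile lies flat, rib up, well inside the board. The trivet, the other two tiles and the bystanders are where they were.

```bash
python3 -c "
from workcell import hand_in; print(hand_in())"
```

```text
the job is handed in; nothing more can be done
None
```

tile_1 was the free tile: I drew it straight up, laid it rib up on the cutting board, and handed the job in at about 34 s; tile_2 tested held, tile_3 was not tugged, and both are still seated with nothing around them visibly moved.

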